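# Load the centrifuge rotor in balance

### The arm

A 7-joint arm with a two-finger parallel gripper is mounted at the origin on the work surface. World frame = base frame: x ahead of the robot, y to its left, z up, the work surface at z = 0. Lengths are in m, angles in degrees, forces in N, time in s.
With the tool pointing down it reaches from about 0.35 to 0.9 m from the base axis. Payload 19.9 kg.
Tool frame: the origin (TCP) lies midway between the tips of the shut fingers; the grasp point (between the pads) lies 19 mm behind it; z points along the fingers, y is the line along which they close (so a half turn about z gives the same grasp; the last joint's range is limited). The gripper opens to 85 mm and grips with 20 to 120 N. Pads are 22 mm wide; open, the fingers measure 114 mm over their backs; the gripper's body (76 mm by 85 mm) begins 54 mm behind the grasp point. The pads swing forward as they close: fully open they stand 13 mm farther back than shut.
Start: joints at [-66.434, 23.915, -0.59, 92.452, 0.269, 63.638, -3.037], TCP at [0.273, 0.562, 0.231] pointing down, gripper open.
Joint ranges: [-161.28, 161.28], [-22.2, 115.67], [-73.04, 71.86], [3.21, 147.25], [-68.34, 248.33], [10.77, 114.83], [-161.83, 161.83]. Speed limits (degrees/s): [108.29, 108.29, 136.94, 136.94, 172.46, 172.46, 172.46].

### API

Orientations are given as [roll, pitch, yaw] about the fixed x, y, z axes, in that order (R = Rz(yaw) Ry(pitch) Rx(roll)).
In Python, from workcell import get_obs, camera, sign_off, regions_of gives the robot as it stands.
- The arm moves only by the tool drive_effector, called after "Call:" as name(argument=value, ...) on one line, values as JSON. Schema: {"type":"object","properties":{"offsets":{"type":"array","items":{"type":"array","items":{"type":"number"},"minItems":5,"maxItems":5},"minItems":1,"maxItems":8},"grip_n":{"type":"number"},"only":{"type":"string"},"quiet":{"type":"boolean"},"lines":{"type":"string"}},"required":["offsets"],"additionalProperties":false}. offsets is a list of rows, 1 to 8 of them, each of 5 numbers: the finger opening in m, then dx, dy, dz in a scale on which 1.0 is 0.3 m, then a turn about the tool's z in parts of the range, where 1.0 means 90 degrees; each row is the pose to reach, as a shift and turn from the pose commanded when the call began, along the tool's axes at that moment; what a row does not reach only later rows make up. A row lasts 1/12 s, in which the tool goes at most 0.0417 m and 7.16 degrees, less where a joint would pass 70% of its speed; a pose out of reach is approached as far as the arm can. The fingers move at their own pace and stop on an object; grip_n is the grip in N (left out, the last holds). Time passes only in rows, so rows that do not move let the fingers close. The tool returns the time, the measured TCP pose, the force, the opening and the grip force at its end. only (a regular expression) keeps the lines of the reply that match it, lines (a string "A,B") keeps lines A to B, and quiet returns only ok. Shift and turn numbers lie between -1 and 1, and a call with a number outside is refused. Input that does not fit is refused with a message, and nothing moves.
- get_obs(): the state, without advancing time (a new reading comes with each control period).
- camera(name): name is "scene" or "top" or "wrist"; returns a dict with "frame" (480x640x3 uint8, blue, green, red), "K" (3x3 intrinsics, pixels), "R" (3x3) and "t" (3): a world point X has camera coordinates R X + t; the wrist camera has in their place "mount" (4x4, takes a point from camera to tool coordinates, whose origin is the TCP and whose axes are the flange's). Camera axes: x right, y down, z forward; pixel columns grow to the right and rows downward; lengths in m; the calibration is good to about 2 mm. The wrist camera is an equidistant fisheye: a pixel r from the principal point sees the ray r / f radians off the axis. A picture is of the moment at which its call begins: read the wrist's pose just before it. There is no depth.
- sign_off(): hands the job in; it is judged then, once.
Trained networks look in a picture, given as the dict that the camera call returned (one of the last four; its "shot" number tells which), for a name from the list of things; names that differ only in an ending like _2 or _b are one class to them, and where a whole thing is asked for, a point or a joint stands for the part that bears it (a point fixed in the world has none). Each returns a list of dicts, best first, with "p" (0 to 1); they miss things now and then, are a little off and sometimes report something else, mostly with a low value. They report only what shows in the picture. A call takes as long as a camera call. They do not tell look-alikes from the thing itself.
- regions_of(picture, target): "region" (480x640 bool, what is visible of it) and "position" ([row, column] in pixels, amid what is visible of it).
The state is a dict: "time": time; "qpos": joint angles; "qvel": joint speeds; "joint_efforts": joint torques, N m; "tool_pos": TCP position; "tool_rot": TCP orientation; "force": force on the tool from outside, world axes, zero at the start; "wrist_torque": the same for the moment, N m; "width": finger opening in m; "grip_force": force on a finger pad.
Only numpy, scipy, OpenCV 4.12 (cv2) and the standard library are available. Lean on these libraries where they do the work, as an engineer would, in place of code of your own. Each camera call takes 0.05 s, during which the arm holds its last target. There are 200 camera calls.

### The job

Load the four-place centrifuge rotor so that it is balanced: stand the two tall bottles upright in two buckets that face each other across the hub, and the two slim, shorter bottles upright in the other two. Set each bottle down on the bucket floor rather than dropping it, tip none over, and leave the wide squat bottle, which has no twin, standing where it is.

Things in the scene. Friction and masses are not known exactly. Their poses are not given: they have to be found in the camera images.
- tall_a: One of the two identical tall centrifuge bottles: 56 mm diameter, 90 mm high, about 220 g, loose, standing on the bench. Plain upright cylinder: white body, paper band, blue screw cap (top 22 mm) flush with the body, like all five bottles. Origin: centre of the underside; z up; yaw means nothing. 
- tall_b: One of the two identical tall centrifuge bottles: 56 mm diameter, 90 mm high, about 220 g, loose, standing on the bench. Same as tall_a.
- slim_a: One of the two identical slim, shorter centrifuge bottles: 46 mm diameter, 70 mm high, about 110 g, loose, standing on the bench. Plain upright cylinder: white body, paper band, blue screw cap (top 22 mm) flush with the body, like all five bottles. Origin: centre of the underside; z up; yaw means nothing. 
- slim_b: One of the two identical slim, shorter centrifuge bottles: 46 mm diameter, 70 mm high, about 110 g, loose, standing on the bench. Same as slim_a.
- squat: The odd bottle without a twin: wide and low, 68 mm diameter, 50 mm high, about 180 g, loose, standing on the bench among the others. Plain upright cylinder: white body, paper band, blue screw cap (top 22 mm) flush with the body, like all five bottles. Origin: centre of the underside; z up; yaw means nothing. 
- rotor: Four-place centrifuge rotor on a loading stand, fixed, not turning; place and yaw vary. Origin: centre of the stand at bench level; bucket 1 lies along its x axis, 2 along y, 3 and 4 facing them across the hub, all 95 mm out. Dark arms between the buckets (20 mm wide, to 113 mm out, tops 54 mm above the bench); hub knob 32 mm across, top 72 mm above the bench.
- bucket_1: Bucket 1 of the rotor: fixed aluminium cup, open on top, 80 mm outer and 72 mm inner diameter, 36 mm high. Origin: centre of its underside, 20 mm above the bench; inner floor 26 mm and rim 56 mm above the bench. Four alike, numbered in order around the rotor, 95 mm from its centre: 1 faces 3 and 2 faces 4 across the hub (190 mm apart); neighbours 134 mm apart.
- bucket_2: Bucket 2 of the rotor: fixed aluminium cup, open on top, 80 mm outer and 72 mm inner diameter, 36 mm high. Origin: centre of its underside, 20 mm above the bench; inner floor 26 mm and rim 56 mm above the bench. Four alike, numbered in order around the rotor, 95 mm from its centre: 1 faces 3 and 2 faces 4 across the hub (190 mm apart); neighbours 134 mm apart.
- bucket_3: Bucket 3 of the rotor: fixed aluminium cup, open on top, 80 mm outer and 72 mm inner diameter, 36 mm high. Origin: centre of its underside, 20 mm above the bench; inner floor 26 mm and rim 56 mm above the bench. Four alike, numbered in order around the rotor, 95 mm from its centre: 1 faces 3 and 2 faces 4 across the hub (190 mm apart); neighbours 134 mm apart.
- bucket_4: Bucket 4 of the rotor: fixed aluminium cup, open on top, 80 mm outer and 72 mm inner diameter, 36 mm high. Origin: centre of its underside, 20 mm above the bench; inner floor 26 mm and rim 56 mm above the bench. Four alike, numbered in order around the rotor, 95 mm from its centre: 1 faces 3 and 2 faces 4 across the hub (190 mm apart); neighbours 134 mm apart.
Things that resemble listed ones, but are neither listed nor needed, are in the scene too. What is shaped like the tall_a but pink or red is not meant.

How it is judged (in metres and radians):
At the end, for the whole second after the job is handed in: Tall bottles in one facing pair of buckets, slim in the other: each within 16 mm of its bucket's axis, on its floor (underside under 12 mm above the bucket's origin), upright to 0.12 rad, at rest (under 0.02 m/s), released. Squat bottle upright to 0.12 rad, within 30 mm of its start (((horizontal distance between tall_a and bucket_1 below 0.016 m and horizontal distance between tall_b and bucket_3 below 0.016 m and horizontal distance between slim_a and bucket_2 below 0.016 m and horizontal distance between slim_b and bucket_4 below 0.016 m) or (horizontal distance between tall_a and bucket_1 below 0.016 m and horizontal distance between tall_b and bucket_3 below 0.016 m and horizontal distance between slim_a and bucket_4 below 0.016 m and horizontal distance between slim_b and bucket_2 below 0.016 m) or (horizontal distance between tall_a and bucket_3 below 0.016 m and horizontal distance between tall_b and bucket_1 below 0.016 m and horizontal distance between slim_a and bucket_2 below 0.016 m and horizontal distance between slim_b and bucket_4 below 0.016 m) or (horizontal distance between tall_a and bucket_3 below 0.016 m and horizontal distance between tall_b and bucket_1 below 0.016 m and horizontal distance between slim_a and bucket_4 below 0.016 m and horizontal distance between slim_b and bucket_2 below 0.016 m) or (horizontal distance between tall_a and bucket_2 below 0.016 m and horizontal distance between tall_b and bucket_4 below 0.016 m and horizontal distance between slim_a and bucket_1 below 0.016 m and horizontal distance between slim_b and bucket_3 below 0.016 m) or (horizontal distance between tall_a and bucket_2 below 0.016 m and horizontal distance between tall_b and bucket_4 below 0.016 m and horizontal distance between slim_a and bucket_3 below 0.016 m and horizontal distance between slim_b and bucket_1 below 0.016 m) or (horizontal distance between tall_a and bucket_4 below 0.016 m and horizontal distance between tall_b and bucket_2 below 0.016 m and horizontal distance between slim_a and bucket_1 below 0.016 m and horizontal distance between slim_b and bucket_3 below 0.016 m) or (horizontal distance between tall_a and bucket_4 below 0.016 m and horizontal distance between tall_b and bucket_2 below 0.016 m and horizontal distance between slim_a and bucket_3 below 0.016 m and horizontal distance between slim_b and bucket_1 below 0.016 m)) and height (world z) of tall_a between 0.02 and 0.032 m and angle between each of tall_a, tall_b, slim_a, slim_b, squat's own z axis and vertical below 0.12 rad and linear speed of each of tall_a, tall_b, slim_a, slim_b below 0.02 m/s and contact force between each of tall_a, tall_b, slim_a, slim_b and the fingers below 0.05 N and height (world z) of tall_b between 0.02 and 0.032 m and height (world z) of slim_a between 0.02 and 0.032 m and height (world z) of slim_b between 0.02 and 0.032 m and distance of squat from where it was at the start of the episode below 0.03 m); the robot touches nothing.
It fails at once if a bottle is tipped over (angle between any of tall_a, tall_b, slim_a, slim_b, squat's own z axis and vertical above 0.6 rad).
It fails at once if a bottle is dropped or thrown (faster than 0.7 m/s while the fingers do not touch it: a fall of about 25 mm) ((linear speed of tall_a above 0.7 m/s and contact force between tall_a and the fingers below 0.01 N) or (linear speed of tall_b above 0.7 m/s and contact force between tall_b and the fingers below 0.01 N) or (linear speed of slim_a above 0.7 m/s and contact force between slim_a and the fingers below 0.01 N) or (linear speed of slim_b above 0.7 m/s and contact force between slim_b and the fingers below 0.01 N)).
It fails at once if the squat bottle is moved from its place by more than 30 mm (distance of squat from where it was at the start of the episode above 0.03 m).
It also fails if it takes over 118 s, if anything falls off the work surface, if the arm or the gripper's body presses on something with over 40 N, if the wrist force passes 120 N, or if a joint passes its speed limit or range.

## Working session

There is one attempt and no reset: what is moved stays moved. The work goes in short steps, Python scripts to look and compute and a tool call to move; the robot and the scene stay as the last step left them, time stands still between calls to the robot, and variables do not carry over. Pictures are saved under pics/ and viewed, at most 14 in all, crops included, and the job is handed in when it is done.

```bash
ls; mkdir -p pics
```

Run:
```python
from workcell import *
import cv2,numpy as np
o=get_obs();print({k:np.round(o[k],3) for k in('time','tool_pos','tool_rot','width','force')})
for n in('top','scene'):
    c=camera(n);cv2.imwrite(f'pics/{n}0.png',c['frame']);print(n,c['K'],c['R'],c['t'])
    for t in('tall_a','slim_a','squat','rotor','bucket_1'):
        print(t,[(round(d['p'],2),np.round(d['position']).tolist(),int(d['region'].sum())) for d in regions_of(c,t)])
```

```text
pics
{'time': np.float64(0.0), 'tool_pos': array([0.273, 0.562, 0.231]), 'tool_rot': array([-1.79931e+02,  7.00000e-03,  1.54057e+02]), 'width': np.float64(0.086), 'force': array([ 0.427, -0.062,  0.054])}
top [[597.29483497   0.         314.01117192]
 [  0.         597.29483497 239.67795858]
 [  0.           0.           1.        ]] [[ 0.01284707 -0.99962026  0.02437809]
 [-0.99281081 -0.01565351 -0.11866616]
 [ 0.1190027  -0.02267832 -0.9926349 ]] [-0.0958743   0.58726889  1.41075741]
tall_a [(0.92, [236.0, 387.0], 545), (0.82, [191.0, 375.0], 557), (0.81, [225.0, 433.0], 583), (0.72, [196.0, 461.0], 682), (0.68, [239.0, 336.0], 518)]
slim_a [(0.75, [285.0, 438.0], 422), (0.52, [299.0, 319.0], 262), (0.2, [248.0, 215.0], 2785)]
squat [(0.56, [301.0, 375.0], 709)]
rotor [(0.7, [249.0, 215.0], 2398), (0.59, [210.0, 224.0], 965)]
bucket_1 [(0.91, [291.0, 212.0], 919), (0.91, [253.0, 258.0], 878), (0.81, [245.0, 175.0], 966), (0.73, [210.0, 221.0], 916)]
scene [[503.61840644   0.         316.56830943]
 [  0.         503.61840644 246.6052131 ]
 [  0.           0.           1.        ]] [[-0.62145083  0.78342524  0.00661515]
 [ 0.58447029  0.46921987 -0.66198731]
 [-0.52172152 -0.4075262  -0.74948585]] [ 0.42114688 -0.27783367  1.2627108 ]
tall_a [(0.91, [203.0, 240.0], 1267), (0.78, [193.0, 195.0], 1242), (0.75, [228.0, 288.0], 1286), (0.68, [194.0, 144.0], 1332), (0.61, [246.0, 208.0], 1416)]
slim_a [(0.81, [156.0, 238.0], 696), (0.69, [203.0, 351.0], 794)]
squat [(0.94, [180.0, 300.0], 995)]
rotor [(0.79, [300.0, 423.0], 4343)]
bucket_1 [(0.9, [268.0, 378.0], 1547), (0.64, [334.0, 390.0], 2013), (0.56, [266.0, 457.0], 1486)]
```

View pics/top0.png

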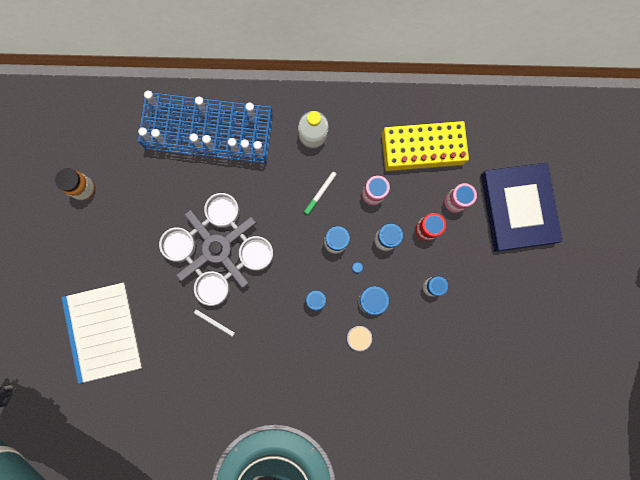

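View pics/scene0.png

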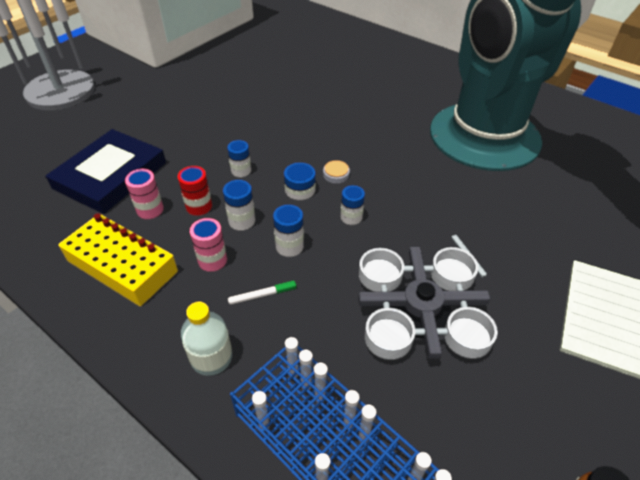

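The two views agree. In the top view, the white-bodied candidates are:
- **Tall:** (337,239) and (390,236)
- **Slim:** (316,300) and (436,287)
- **Squat:** (374,301)

The look-alikes to reject are pink (376,189), pink (462,196), red (431,226), the small cap on the bench (357,267) and the tan disc (359,338). Buckets are at (221,210), (177,244), (256,253) and (211,289).

Next I'll measure positions and check the choice in one crop.

Create h.py:
```python
import cv2,numpy as np
from workcell import *
from scipy.optimize import least_squares
def proj(c,P):
    q=P@c['R'].T+c['t'];u=q@c['K'].T;return u[:,:2]/u[:,2:]
def cyl(x,y,r,z0,z1):
    a=np.linspace(0,2*np.pi,60,endpoint=False)
    return np.vstack([np.c_[x+r*np.cos(a),y+r*np.sin(a),0*a+z] for z in(z0,z1)])
def cent(c,x,y,r,z0,z1):
    h=cv2.convexHull(proj(c,cyl(x,y,r,z0,z1)).astype(np.float32));m=cv2.moments(h)
    return np.array([m['m10'],m['m01']])/m['m00'],m['m00']
def solve(c,uv,r,z0,z1):
    s=least_squares(lambda p:cent(c,p[0],p[1],r,z0,z1)[0]-uv,[.55,0],diff_step=1e-3)
    return s.x,cent(c,*s.x,r,z0,z1)[1]
def blue(c):
    hsv=cv2.cvtColor(c['frame'],cv2.COLOR_BGR2HSV)
    m=cv2.inRange(hsv,(98,120,60),(118,255,255))
    return cv2.connectedComponentsWithStats(m)
def blob(c,uv):
    n,l,st,ce=blue(c)
    i=1+np.argmin(np.hypot(*(ce[1:]-uv).T));return ce[i],st[i,4]
```

Run:
```python
from h import *
px={'top':dict(tall1=(337,239),tall2=(390,236),slim1=(316,300),slim2=(436,287),squat=(374,301)),
'scene':dict(tall1=(288,217),tall2=(238,192),slim1=(352,195),slim2=(238,148),squat=(300,173))}
dim=dict(tall=(.028,.09),slim=(.023,.07),squat=(.034,.05))
for n in px:
    c=camera(n)
    for k,uv in px[n].items():
        r,h=dim[k.rstrip('12')];b,A=blob(c,uv);x,a=solve(c,b,r,h-.022,h)
        print(n,k,np.round(b,1),A,'world',np.round(x,4),'pred area',round(a))
    R=[]
    for d in regions_of(c,'bucket_1'):
        rc=np.argwhere(d['region']).astype(np.float32);h=cv2.convexHull(rc[:,::-1].copy());m=cv2.moments(h)
        x,a=solve(c,np.array([m['m10'],m['m01']])/m['m00'],.04,.02,.056);R.append(x);print('bucket',round(d['p'],2),np.round(x,4),round(m['m00']),round(a))
    R=np.array(R)
    if n=='top':
        print('centre',R.mean(0),'rad',np.hypot(*(R-R.mean(0)).T),np.degrees(np.arctan2(*(R-R.mean(0)).T[::-1])))
        cv2.imwrite('pics/crop.png',cv2.resize(c['frame'][170:330,290:490],None,fx=3,fy=3))
```

```text
top tall1 [337.2 237.8] 462 world [ 0.5885 -0.141 ] pred area 471
top tall2 [390.3 235.2] 469 world [ 0.5969 -0.2662] pred area 480
top slim1 [315.5 299.8] 312 world [ 0.4431 -0.0921] pred area 307
top slim2 [437.4 285.7] 320 world [ 0.4805 -0.3811] pred area 336
top squat [374.1 300.1] 664 world [ 0.4448 -0.2329] pred area 667
bucket 0.9 [0.573  0.2402] 902 985
bucket 0.85 [0.6585 0.1369] 928 951
bucket 0.83 [0.469  0.1539] 816 965
bucket 0.6 [0.5539 0.0511] 832 926
bucket 0.55 [ 0.59  -0.141] 510 916
centre [0.56889783 0.08822862] rad [0.15200736 0.1019927  0.11957891 0.04005098 0.23016609] [  88.45269431   28.50894175  146.66588481 -111.93940752  -84.7301361 ]
scene tall1 [287.7 217.9] 729 world [ 0.5861 -0.1431] pred area 727
scene tall2 [237.1 192.1] 656 world [ 0.5944 -0.2686] pred area 657
scene slim1 [352.7 195.9] 451 world [ 0.4408 -0.0944] pred area 453
scene slim2 [237.8 149.3] 374 world [ 0.4781 -0.3834] pred area 373
scene squat [299.3 175.4] 742 world [ 0.4422 -0.2353] pred area 742
bucket 0.93 [0.4648 0.1535] 1544 1728
bucket 0.69 [0.5696 0.2391] 1965 2195
bucket 0.57 [0.6544 0.1356] 2034 2143
bucket 0.55 [0.5509 0.0496] 1606 1702
```

View pics/crop.png

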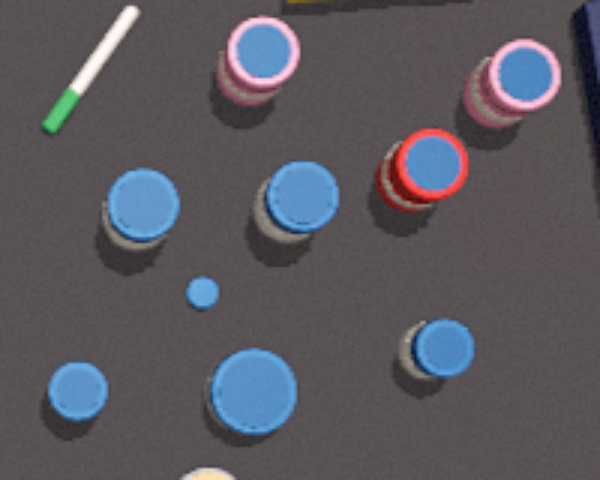

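The crop confirms it: the white-bodied bottles are the talls at crop (143,204) and (302,196) and the slims at (78,391) and (444,348). The squat is at (253,391), and the three pink or red ones at top right are decoys.

I'll bring the tool to yaw 90 so that tool x is world y and tool y is world x.

The manual's scale: shifts go in shares of 0.3 m and turns go in shares of 90 degrees. Converting my numbers, -0.258 m is -0.86, -0.23 m is -0.7667, 56 degrees is 0.6222.

Call:
drive_effector(offsets=[[0.085,-0.1,-0.05,0,0.0778],[0.085,-0.2167,-0.1,0,0.1556],[0.085,-0.3333,-0.15,0,0.2333],[0.085,-0.4667,-0.2,0,0.3111],[0.085,-0.5667,-0.25,0,0.3889],[0.085,-0.6667,-0.3,0,0.4667],[0.085,-0.7667,-0.35,0,0.5444],[0.085,-0.86,-0.3967,0,0.6222]], grip_n=60)

```text
time: 1.47
tool_pos: [0.4544, 0.3404, 0.2315]
tool_rot: [180.0, -0.0, 97.7]
force: [0.7, 0.0, 0.4]
width: 0.0851
grip_force: 0.0
```

Call:
drive_effector(offsets=[[0.085,0,0,0,0.0444],[0.085,0,0,0,0.0896],[0.085,0,0,0,0.0896],[0.085,0,0,0,0.0896]])

```text
time: 1.8
tool_pos: [0.4532, 0.3423, 0.2313]
tool_rot: [-180.0, 0.0, 90.1]
force: [-0.6, 0.0, 0.3]
width: 0.0851
grip_force: 0.0
```

In the tool's units: -0.28 m is -0.9333, -0.245 m is -0.8167.

Call:
drive_effector(offsets=[[0.085,-0.1167,0.0333,0,0],[0.085,-0.2333,0.0667,0,0],[0.085,-0.35,0.1,0,0],[0.085,-0.4667,0.1333,0,0],[0.085,-0.5833,0.1667,0,0],[0.085,-0.7,0.2,0,0],[0.085,-0.8167,0.2333,0,0],[0.085,-0.9333,0.2667,0,0]])

```text
time: 2.47
tool_pos: [0.5335, 0.0608, 0.2315]
tool_rot: [180.0, -0.0, 90.2]
force: [0.8, -0.2, -0.3]
width: 0.0846
grip_force: 0.0
```

Call:
drive_effector(offsets=[[0.085,-0.1167,0.0333,0,0],[0.085,-0.2333,0.0667,0,0],[0.085,-0.35,0.1,0,0],[0.085,-0.4667,0.1333,0,0],[0.085,-0.5833,0.1667,0,0],[0.085,-0.68,0.18,0,0],[0.085,-0.68,0.18,0,0],[0.085,-0.68,0.18,0,0]])

```text
time: 3.13
tool_pos: [0.5872, -0.1434, 0.2311]
tool_rot: [-180.0, 0.0, 90.0]
force: [0.5, 0.9, -0.9]
width: 0.0849
grip_force: 0.0
```

Run:
```python
from h import *
o=get_obs();c=camera('wrist');print(o['tool_pos'],o['tool_rot'],c['K'],c['mount']);cv2.imwrite('pics/w1.png',c['frame'])
```

```text
[ 0.58721146 -0.14335185  0.23105816] [-1.79976558e+02  3.46798024e-02  9.00034574e+01] [[371.64829954   0.         323.4980633 ]
 [  0.         371.64829954 241.25934464]
 [  0.           0.           1.        ]] [[ 5.42714034e-04 -9.46689995e-01 -3.22145555e-01  8.33942753e-02]
 [ 9.99999827e-01  4.41031250e-04  3.88625782e-04  4.76421188e-04]
 [-2.25831883e-04 -3.22145711e-01  9.46690071e-01 -1.42947443e-01]
 [ 0.00000000e+00  0.00000000e+00  0.00000000e+00  1.00000000e+00]]
```

View pics/w1.png

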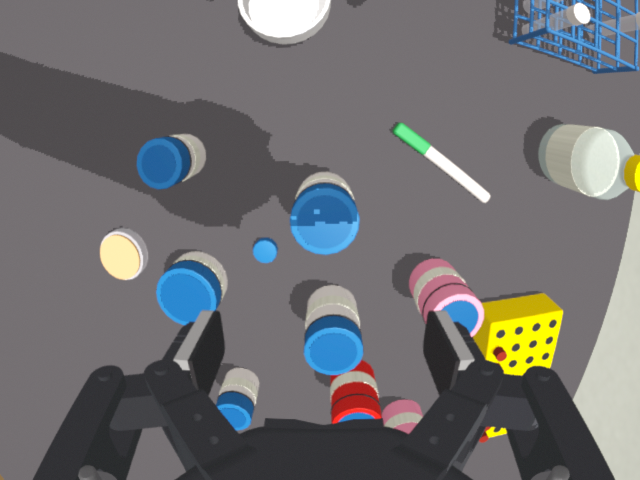

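The wrist view shows the tall bottle cap at (324,220), the second tall at (333,350), red at (355,400), squat at (190,292) and slims at (163,162) and (237,410). I'll compare these with my estimates.

Add to h.py:
```python
from scipy.spatial.transform import Rotation as Ro
def wproj(o,c,P):
    T=Ro.from_euler('xyz',o['tool_rot'],degrees=True).as_matrix()
    X=np.atleast_2d((np.atleast_2d(P)-o['tool_pos'])@T);M=c['mount'];q=(X-M[:3,3])@M[:3,:3]
    th=np.arctan2(np.hypot(q[:,0],q[:,1]),q[:,2]);ph=np.arctan2(q[:,1],q[:,0]);K=c['K']
    return np.c_[K[0,2]+K[0,0]*th*np.cos(ph),K[1,2]+K[1,1]*th*np.sin(ph)]
def wsolve(o,c,uv,r,z0,z1,x0):
    def f(p):
        m=cv2.moments(cv2.convexHull(wproj(o,c,cyl(p[0],p[1],r,z0,z1)).astype(np.float32)));return np.array([m['m10']/m['m00'],m['m01']/m['m00']])-uv
    return least_squares(f,x0,diff_step=1e-3).x
```

Run:
```python
from h import *
o=get_obs();c=camera('wrist')
hsv=cv2.cvtColor(c['frame'],cv2.COLOR_BGR2HSV);m=cv2.inRange(hsv,(98,120,50),(118,255,255));m=cv2.morphologyEx(m,cv2.MORPH_CLOSE,np.ones((5,5)))
n,l,st,ce=cv2.connectedComponentsWithStats(m)
for k,(x,r,h) in dict(tall1=((.587,-.142),.028,.09),tall2=((.5955,-.267),.028,.09),slim1=((.442,-.093),.023,.07),squat=((.4435,-.234),.034,.05)).items():
    p=wproj(o,c,[[*x,h]])[0];i=1+np.argmin(np.hypot(*(ce[1:]-p).T))
    print(k,p.round(),ce[i].round(1),st[i,4],wsolve(o,c,ce[i],r,h-.022,h,x).round(4))
```

```text
tall1 [322. 226.] [324. 221.] 3852 [ 0.5883 -0.1404]
tall2 [331. 355.] [332.5 346.7] 2810 [ 0.5968 -0.2656]
slim1 [157. 167.] [162.7 163.9] 2198 [ 0.443 -0.092]
squat [184. 301.] [187.3 292.3] 2984 [ 0.4438 -0.23  ]
```

The wrist and top cameras agree within about 1.5 mm, so I'll grasp tall1.

In the tool's units: 0.186 m is 0.62, 0.0025 m is 0.0083.

Call:
drive_effector(offsets=[[0.085,0.0083,0.0033,0.1,0],[0.085,0.0083,0.0033,0.2167,0],[0.085,0.0083,0.0033,0.3333,0],[0.085,0.0083,0.0033,0.4333,0],[0.085,0.0083,0.0033,0.5167,0],[0.085,0.0083,0.0033,0.5833,0],[0.085,0.0083,0.0033,0.62,0],[0.085,0.0083,0.0033,0.62,0]])

```text
time: 3.9
tool_pos: [0.5874, -0.1378, 0.0434]
tool_rot: [-179.8, -0.0, 90.1]
force: [-0.3, -0.8, 0.1]
width: 0.0848
grip_force: 0.0
```

Call:
drive_effector(offsets=[[0.045,0,0,0,0],[0.045,0,0,0,0],[0.045,0,0,0,0],[0.045,0,0,0,0],[0.045,0,0,0,0],[0.045,0,0,0,0]], grip_n=50)

```text
time: 4.4
tool_pos: [0.5892, -0.1393, 0.047]
tool_rot: [179.9, -0.0, 90.0]
force: [-0.7, 0.8, 6.6]
width: 0.0552
grip_force: 51.9
```

Call:
drive_effector(offsets=[[0.045,0,0,-0.0333,0],[0.045,0,0,-0.1,0],[0.045,0,0,-0.2,0],[0.045,0,0,-0.3,0],[0.045,0,0,-0.4,0],[0.045,0,0,-0.5,0],[0.045,0,0,-0.5,0]])

```text
time: 4.98
tool_pos: [0.5905, -0.1403, 0.2024]
tool_rot: [179.5, 0.1, 90.0]
force: [0.5, 0.4, -1.5]
width: 0.055
grip_force: 53.6
```

In the tool's units: 0.25 m is 0.8333, 0.015 m is 0.05.

Call:
drive_effector(offsets=[[0.045,0.05,-0.0033,0,0],[0.045,0.1333,-0.0067,0,0],[0.045,0.25,-0.01,0,0],[0.045,0.3667,-0.0133,0,0],[0.045,0.4833,-0.02,0,0],[0.045,0.6,-0.0233,0,0],[0.045,0.7167,-0.0267,0,0],[0.045,0.8333,-0.0333,0,0]])

```text
time: 5.65
tool_pos: [0.5781, 0.1123, 0.1963]
tool_rot: [179.9, -0.0, 90.0]
force: [-0.0, 0.4, -1.7]
width: 0.0549
grip_force: 53.6
```

Call:
drive_effector(offsets=[[0.045,0.1167,-0.0033,0,0],[0.045,0.2333,-0.0067,0,0],[0.045,0.3333,-0.0133,0,0],[0.045,0.4,-0.0167,0,0],[0.045,0.4367,-0.0167,0,0],[0.045,0.4367,-0.0167,0,0],[0.045,0.4367,-0.0167,0,0],[0.045,0.4367,-0.0167,0,0]])

```text
time: 6.32
tool_pos: [0.5737, 0.2399, 0.1957]
tool_rot: [180.0, 0.0, 89.9]
force: [-0.1, -0.5, -2.4]
width: 0.0549
grip_force: 53.6
```

Run:
```python
from h import *
o=get_obs();c=camera('wrist');print(o['tool_pos'],o['tool_rot'])
f=c['frame'].copy()
a=np.linspace(0,2*np.pi,90)
R=np.array([.5637,.1455]);t=np.radians(84.4)
for i in range(4):
    b=R+.095*np.array([np.cos(t+i*np.pi/2),np.sin(t+i*np.pi/2)]);print(i,b)
    for r in(.036,.040):
        cv2.polylines(f,[wproj(o,c,np.c_[b[0]+r*np.cos(a),b[1]+r*np.sin(a),0*a+.056]).astype(np.int32)],True,(0,0,255),1)
cv2.imwrite('pics/w2.png',f)
```

```text
[0.5737218  0.23989253 0.19565023] [1.79975405e+02 3.32566012e-02 8.98909255e+01]
0 [0.57297038 0.2400466 ]
1 [0.4691534  0.15477038]
2 [0.55442962 0.0509534 ]
3 [0.6582466  0.13622962]
```

View pics/w2.png

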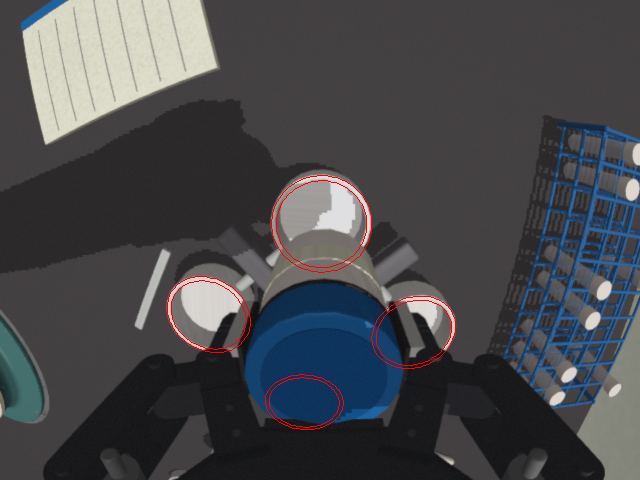

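The overlaid rims lie on the buckets: the target bucket is at (322,222), with neighbours at (208,314) and (414,331). The bottle hangs upright in the fingers, so I'll lower it.

In the tool's units: 0.12 m is 0.4, 0.045 m is 0.15.

Call:
drive_effector(offsets=[[0.045,0,0,0.0667,0],[0.045,0,0,0.15,0],[0.045,0,0,0.2333,0],[0.045,0,0,0.3,0],[0.045,0,0,0.35,0],[0.045,0,0,0.3833,0],[0.045,0,0,0.4,0],[0.045,0,0,0.4,0]])

```text
time: 7.03
tool_pos: [0.5733, 0.2408, 0.0748]
tool_rot: [-180.0, 0.0, 89.9]
force: [0.5, 0.5, -2.3]
width: 0.0552
grip_force: 53.6
```

Call:
drive_effector(offsets=[[0.045,0,0,0.0033,0],[0.045,0,0,0.0067,0],[0.045,0,0,0.01,0],[0.045,0,0,0.01,0],[0.045,0,0,0.01,0]])

```text
time: 7.45
tool_pos: [0.5738, 0.2418, 0.073]
tool_rot: [179.9, -0.0, 90.0]
force: [-1.1, -0.4, 6.0]
width: 0.0551
grip_force: 53.9
```

Touchdown shows as 6 N. I'll release, rise, and go to tall2.

In the tool's units: -0.08 m is -0.2667, -0.05 m is -0.1667.

Call:
drive_effector(offsets=[[0.058,0,0,0,0],[0.065,0,0,0,0],[0.075,0,0,0,0],[0.085,0,0,0,0],[0.085,0,0,0,0],[0.085,0,0,-0.0667,0],[0.085,0,0,-0.1667,0],[0.085,0,0,-0.2667,0]])

```text
time: 8.12
tool_pos: [0.5728, 0.2413, 0.1527]
tool_rot: [-179.9, 0.1, 90.0]
force: [0.4, 0.3, 0.0]
width: 0.0847
grip_force: 0.0
```

Call:
drive_effector(offsets=[[0.085,0,0,-0.1,0],[0.085,-0.0667,0,-0.2,0],[0.085,-0.1833,0.01,-0.25,0],[0.085,-0.3,0.02,-0.25,0],[0.085,-0.4167,0.03,-0.25,0],[0.085,-0.5333,0.04,-0.25,0],[0.085,-0.65,0.05,-0.25,0],[0.085,-0.7667,0.06,-0.25,0]])

```text
time: 8.78
tool_pos: [0.5912, 0.01, 0.2275]
tool_rot: [180.0, -0.0, 90.0]
force: [1.1, 1.4, 0.3]
width: 0.0852
grip_force: 0.0
```

Call:
drive_effector(offsets=[[0.085,-0.1167,0,0,0],[0.085,-0.2333,0.0033,0,0],[0.085,-0.35,0.0067,0,0],[0.085,-0.4667,0.01,0,0],[0.085,-0.5833,0.0133,0,0],[0.085,-0.7,0.0167,0,0],[0.085,-0.8167,0.0167,0,0],[0.085,-0.8833,0.0167,0,0]])

```text
time: 9.45
tool_pos: [0.5953, -0.2576, 0.2274]
tool_rot: [-180.0, 0.1, 89.8]
force: [0.2, -0.1, 0.2]
width: 0.0851
grip_force: 0.0
```

Call:
drive_effector(offsets=[[0.085,-0.0367,0.0017,0,0],[0.085,-0.0367,0.0017,0,0],[0.085,-0.0367,0.0017,0,0]])

```text
time: 9.7
tool_pos: [0.5969, -0.2638, 0.2271]
tool_rot: [-180.0, -0.0, 90.0]
force: [0.1, -0.1, 0.9]
width: 0.0851
grip_force: 0.0
```

Run:
```python
from h import *
c=camera('top');print(blob(c,(177,240)))
b,A=blob(c,(172,238));print(solve(c,b,.028,.094,.116),A)
cv2.imwrite('pics/t2.png',cv2.resize(c['frame'][150:330,130:470],None,fx=2,fy=2))
```

```text
(array([171.4858871 , 240.04233871]), np.int32(496))
(array([0.57425628, 0.24063251]), 524.5846872841939) 496
```

View pics/t2.png

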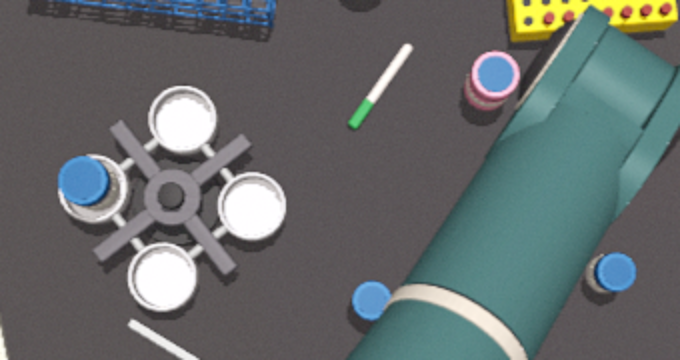

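tall1 stands in its bucket (cap at crop (84,180)), about 1.5 mm off the axis. Next is tall2.

In the tool's units: 0.182 m is 0.6067, 0.175 m is 0.5833.

Call:
drive_effector(offsets=[[0.085,0,0,0.1,0],[0.085,0,0,0.2167,0],[0.085,0,0,0.3333,0],[0.085,0,0,0.4333,0],[0.085,0,0,0.5167,0],[0.085,0,0,0.5833,0],[0.085,0,0,0.6067,0],[0.085,0,0,0.6067,0]])

```text
time: 10.42
tool_pos: [0.5965, -0.2625, 0.044]
tool_rot: [-179.9, -0.1, 90.1]
force: [-0.1, -0.2, 0.6]
width: 0.0851
grip_force: 0.0
```

Call:
drive_effector(offsets=[[0.045,0,0,0,0],[0.045,0,0,0,0],[0.045,0,0,0,0],[0.045,0,0,0,0],[0.045,0,0,0,0],[0.045,0,0,0,0]], grip_n=50)

```text
time: 10.92
tool_pos: [0.5977, -0.2644, 0.0471]
tool_rot: [179.9, 0.0, 90.0]
force: [-2.0, 1.9, 7.6]
width: 0.055
grip_force: 51.9
```

Call:
drive_effector(offsets=[[0.045,0,0,-0.0333,0],[0.045,0,0,-0.1,0],[0.045,0,0,-0.2,0],[0.045,0,0,-0.3,0],[0.045,0,0,-0.4,0],[0.045,0,0,-0.5,0],[0.045,0,0,-0.5,0]])

```text
time: 11.5
tool_pos: [0.5988, -0.2658, 0.2028]
tool_rot: [179.5, 0.2, 90.0]
force: [1.1, -0.5, -1.4]
width: 0.0549
grip_force: 53.5
```

Call:
drive_effector(offsets=[[0.045,0.05,-0.0067,0,0],[0.045,0.1333,-0.0167,0,0],[0.045,0.25,-0.0333,0,0],[0.045,0.3667,-0.05,0,0],[0.045,0.4833,-0.0667,0,0],[0.045,0.6,-0.0833,0,0],[0.045,0.7167,-0.1,0,0],[0.045,0.8167,-0.1133,0,0]])

```text
time: 12.17
tool_pos: [0.5622, -0.017, 0.1961]
tool_rot: [180.0, -0.0, 90.0]
force: [0.9, 0.4, -2.3]
width: 0.0556
grip_force: 53.6
```

Call:
drive_effector(offsets=[[0.045,0.1,-0.01,0,0],[0.045,0.1833,-0.02,0,0],[0.045,0.2233,-0.0267,0,0],[0.045,0.24,-0.0283,0,0],[0.045,0.24,-0.0283,0,0],[0.045,0.24,-0.0283,0,0],[0.045,0.24,-0.0283,0,0]])

```text
time: 12.75
tool_pos: [0.5546, 0.0509, 0.1955]
tool_rot: [180.0, 0.0, 89.9]
force: [0.9, -0.5, -1.5]
width: 0.0552
grip_force: 53.6
```

In the tool's units: 0.12 m is 0.4, 0.115 m is 0.3833.

Call:
drive_effector(offsets=[[0.045,0,0,0.0667,0],[0.045,0,0,0.15,0],[0.045,0,0,0.2333,0],[0.045,0,0,0.3,0],[0.045,0,0,0.35,0],[0.045,0,0,0.3833,0],[0.045,0,0,0.4,0],[0.045,0,0,0.4,0]])

```text
time: 13.42
tool_pos: [0.5542, 0.0518, 0.0747]
tool_rot: [-179.9, 0.0, 89.9]
force: [-0.7, 0.1, -1.7]
width: 0.0554
grip_force: 53.6
```

Call:
drive_effector(offsets=[[0.045,0,0,0.0033,0],[0.045,0,0,0.0067,0],[0.045,0,0,0.01,0],[0.045,0,0,0.01,0],[0.045,0,0,0.01,0]])

```text
time: 13.83
tool_pos: [0.5548, 0.0527, 0.0731]
tool_rot: [179.9, -0.0, 90.0]
force: [-2.5, 0.3, 6.1]
width: 0.055
grip_force: 54.0
```

In the tool's units: -0.08 m is -0.2667, -0.05 m is -0.1667.

Call:
drive_effector(offsets=[[0.058,0,0,0,0],[0.065,0,0,0,0],[0.075,0,0,0,0],[0.085,0,0,0,0],[0.085,0,0,0,0],[0.085,0,0,-0.0667,0],[0.085,0,0,-0.1667,0],[0.085,0,0,-0.2667,0]])

```text
time: 14.5
tool_pos: [0.5538, 0.0523, 0.1528]
tool_rot: [-179.9, 0.0, 90.0]
force: [0.7, -0.4, 0.7]
width: 0.0851
grip_force: 0.0
```

Call:
drive_effector(offsets=[[0.085,0,0,-0.1,0],[0.085,-0.0667,0,-0.2,0],[0.085,-0.1833,-0.0333,-0.25,0],[0.085,-0.3,-0.0533,-0.25,0],[0.085,-0.4167,-0.0733,-0.25,0],[0.085,-0.5333,-0.0933,-0.25,0],[0.085,-0.65,-0.1133,-0.25,0],[0.085,-0.7667,-0.1333,-0.25,0]])

```text
time: 15.17
tool_pos: [0.5137, -0.1789, 0.2275]
tool_rot: [180.0, -0.0, 90.0]
force: [0.4, 0.0, -0.8]
width: 0.0849
grip_force: 0.0
```

Call:
drive_effector(offsets=[[0.085,-0.1167,-0.02,0,0],[0.085,-0.2333,-0.04,0,0],[0.085,-0.35,-0.06,0,0],[0.085,-0.4667,-0.08,0,0],[0.085,-0.5667,-0.1,0,0],[0.085,-0.6333,-0.1133,0,0],[0.085,-0.6767,-0.115,0,0],[0.085,-0.6767,-0.115,0,0]])

```text
time: 15.83
tool_pos: [0.4789, -0.3828, 0.2272]
tool_rot: [-180.0, 0.1, 89.8]
force: [-0.4, -0.3, 1.3]
width: 0.0851
grip_force: 0.0
```

Call:
drive_effector(offsets=[[0.085,0,0,0,0],[0.085,0,0,0,0]])

```text
time: 16.0
tool_pos: [0.4805, -0.379, 0.2272]
tool_rot: [180.0, -0.0, 90.1]
force: [0.2, 1.0, -0.0]
width: 0.0852
grip_force: 0.0
```

Run:
```python
from h import *
o=get_obs();c=camera('wrist');print(o['tool_pos'])
hsv=cv2.cvtColor(c['frame'],cv2.COLOR_BGR2HSV);m=cv2.inRange(hsv,(98,120,50),(118,255,255));m=cv2.morphologyEx(m,cv2.MORPH_CLOSE,np.ones((5,5)))
n,l,st,ce=cv2.connectedComponentsWithStats(m)
x=(.48,-.382);p=wproj(o,c,[[*x,.07]])[0];i=1+np.argmin(np.hypot(*(ce[1:]-p).T))
print(p,ce[i],st[i,4],wsolve(o,c,ce[i],.023,.048,.07,x))
c=camera('top');b,A=blob(c,(256,253));print(b,A,solve(c,b,.028,.094,.116))
```

```text
[ 0.48050692 -0.37904308  0.22717342]
[322.18311165 223.59606329] [322.8529535  218.70967742] 2387 [ 0.4805479  -0.38014281]
[254.11685393 249.89438202] 445 (array([0.55436978, 0.05114944]), 495.1349736446282)
```

tall2 sits right on its axis. Next is slim2.

In the tool's units: 0.189 m is 0.63, -0.001 m is -0.0033.

Call:
drive_effector(offsets=[[0.085,-0.0033,0,0.1,0],[0.085,-0.0033,0,0.2167,0],[0.085,-0.0033,0,0.3333,0],[0.085,-0.0033,0,0.4333,0],[0.085,-0.0033,0,0.5167,0],[0.085,-0.0033,0,0.5833,0],[0.085,-0.0033,0,0.63,0],[0.085,-0.0033,0,0.63,0]])

```text
time: 16.77
tool_pos: [0.4792, -0.3798, 0.036]
tool_rot: [-179.8, -0.1, 90.1]
force: [-1.1, -0.6, 0.2]
width: 0.085
grip_force: 0.0
```

Call:
drive_effector(offsets=[[0.035,0,0,0,0],[0.035,0,0,0,0],[0.035,0,0,0,0],[0.035,0,0,0,0],[0.035,0,0,0,0],[0.035,0,0,0,0],[0.035,0,0,0,0]], grip_n=40)

```text
time: 17.35
tool_pos: [0.4805, -0.3818, 0.0398]
tool_rot: [179.9, 0.1, 90.0]
force: [-1.3, 0.7, 8.9]
width: 0.045
grip_force: 39.8
```

Call:
drive_effector(offsets=[[0.035,0,0,-0.0333,0],[0.035,0,0,-0.1,0],[0.035,0,0,-0.2,0],[0.035,0,0,-0.3,0],[0.035,0,0,-0.4,0],[0.035,0,0,-0.5,0],[0.035,0,0,-0.5833,0],[0.035,0,0,-0.5833,0]])

```text
time: 18.02
tool_pos: [0.481, -0.3829, 0.2195]
tool_rot: [179.6, 0.2, 90.0]
force: [0.9, 0.2, -1.3]
width: 0.0451
grip_force: 41.2
```

In the tool's units: 0.25 m is 0.8333, 0.05 m is 0.1667.

Call:
drive_effector(offsets=[[0.035,0.05,0.0167,0,0],[0.035,0.1333,0.0467,0,0],[0.035,0.25,0.0867,0,0],[0.035,0.3667,0.1267,0,0],[0.035,0.4833,0.1667,0,0],[0.035,0.6,0.2067,0,0],[0.035,0.7167,0.2467,0,0],[0.035,0.8333,0.2867,0,0]])

```text
time: 18.68
tool_pos: [0.566, -0.1296, 0.2142]
tool_rot: [179.9, -0.0, 90.0]
force: [0.5, -0.2, -0.6]
width: 0.0448
grip_force: 41.2
```

Call:
drive_effector(offsets=[[0.035,0.1167,0.04,0,0],[0.035,0.2333,0.08,0,0],[0.035,0.35,0.12,0,0],[0.035,0.4667,0.16,0,0],[0.035,0.5833,0.2,0,0],[0.035,0.7,0.24,0,0],[0.035,0.8,0.2733,0,0],[0.035,0.8667,0.2967,0,0]])

```text
time: 19.35
tool_pos: [0.655, 0.1326, 0.2137]
tool_rot: [180.0, -0.1, 90.2]
force: [0.4, 0.5, -2.0]
width: 0.0453
grip_force: 41.2
```

Call:
drive_effector(offsets=[[0.035,0.0267,0.01,0,0],[0.035,0.0267,0.01,0,0],[0.035,0.0267,0.01,0,0],[0.035,0.0267,0.01,0,0]])

```text
time: 19.68
tool_pos: [0.6577, 0.1346, 0.2137]
tool_rot: [180.0, 0.0, 89.9]
force: [1.2, -0.4, -0.9]
width: 0.0446
grip_force: 41.2
```

In the tool's units: 0.146 m is 0.4867, 0.14 m is 0.4667.

Call:
drive_effector(offsets=[[0.035,0.0033,0,0.0833,0],[0.035,0.0033,0,0.1833,0],[0.035,0.0033,0,0.2833,0],[0.035,0.0033,0,0.3667,0],[0.035,0.0033,0,0.4333,0],[0.035,0.0033,0,0.4667,0],[0.035,0.0033,0,0.4867,0],[0.035,0.0033,0,0.4867,0]])

```text
time: 20.35
tool_pos: [0.6578, 0.1367, 0.0672]
tool_rot: [-180.0, 0.0, 89.9]
force: [0.2, -0.1, -0.8]
width: 0.045
grip_force: 41.2
```

Call:
drive_effector(offsets=[[0.035,0,0,0.0033,0],[0.035,0,0,0.0067,0],[0.035,0,0,0.0117,0],[0.035,0,0,0.0117,0],[0.035,0,0,0.0117,0]])

```text
time: 20.77
tool_pos: [0.6586, 0.1377, 0.0658]
tool_rot: [179.9, -0.0, 90.0]
force: [-6.9, -1.2, 14.7]
width: 0.045
grip_force: 42.8
```

In the tool's units: -0.0015 m is -0.005, -0.001 m is -0.0033.

Call:
drive_effector(offsets=[[0.035,0,0,-0.0033,0],[0.035,0,0,-0.005,0],[0.035,0,0,-0.005,0],[0.035,0,0,-0.005,0]])

```text
time: 21.1
tool_pos: [0.6581, 0.1378, 0.0659]
tool_rot: [180.0, -0.0, 90.0]
force: [-3.0, 0.9, 6.5]
width: 0.0452
grip_force: 41.9
```

Call:
drive_effector(offsets=[[0.05,0,0,0,0],[0.058,0,0,0,0],[0.066,0,0,0,0],[0.075,0,0,0,0],[0.085,0,0,0,0],[0.085,0,0,-0.0667,0],[0.085,0,0,-0.1667,0],[0.085,0,0,-0.2667,0]])

```text
time: 21.77
tool_pos: [0.6573, 0.1373, 0.1456]
tool_rot: [-179.9, 0.0, 90.0]
force: [0.8, -0.7, 0.4]
width: 0.085
grip_force: 0.0
```

Run:
```python
from h import *
c=camera('scene');cv2.imwrite('pics/s3.png',cv2.resize(c['frame'][150:390,190:510],None,fx=2.4,fy=2.4))
```

```text
(no output)
```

View pics/s3.png

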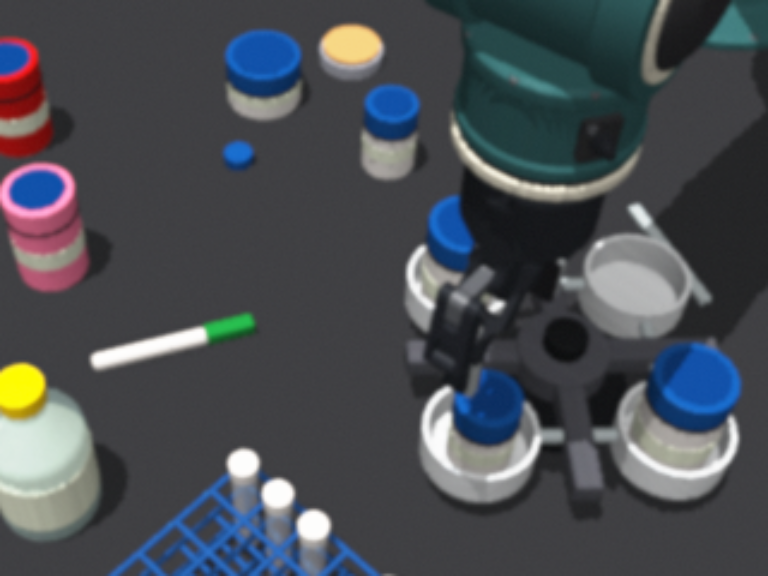

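The slim stands upright in its bucket (crop (488,425)), and the squat and slim1 are untouched at (263,75) and (390,130). Now slim1.

In the tool's units: -0.155 m is -0.5167, -0.08 m is -0.2667.

Call:
drive_effector(offsets=[[0.085,0,0,-0.1167,0],[0.085,-0.0333,-0.0333,-0.2167,0],[0.085,-0.1,-0.0933,-0.2667,0],[0.085,-0.1833,-0.1733,-0.2667,0],[0.085,-0.2667,-0.2533,-0.2667,0],[0.085,-0.35,-0.3333,-0.2667,0],[0.085,-0.4333,-0.4133,-0.2667,0],[0.085,-0.5167,-0.4933,-0.2667,0]])

```text
time: 22.48
tool_pos: [0.5085, -0.0184, 0.2252]
tool_rot: [180.0, -0.0, 90.0]
force: [1.3, -0.8, 1.1]
width: 0.0849
grip_force: 0.0
```

Call:
drive_effector(offsets=[[0.085,-0.0833,-0.0767,0,0],[0.085,-0.1667,-0.15,0,0],[0.085,-0.2167,-0.2,0,0],[0.085,-0.2467,-0.2233,0,0],[0.085,-0.2467,-0.2233,0,0],[0.085,-0.2467,-0.2233,0,0],[0.085,-0.2467,-0.2233,0,0]])

```text
time: 23.07
tool_pos: [0.4437, -0.0905, 0.2253]
tool_rot: [180.0, 0.0, 90.1]
force: [0.5, 0.3, -0.4]
width: 0.0852
grip_force: 0.0
```

Run:
```python
from h import *
o=get_obs();c=camera('wrist');print(o['tool_pos'])
hsv=cv2.cvtColor(c['frame'],cv2.COLOR_BGR2HSV);m=cv2.inRange(hsv,(98,120,50),(118,255,255));m=cv2.morphologyEx(m,cv2.MORPH_CLOSE,np.ones((5,5)))
n,l,st,ce=cv2.connectedComponentsWithStats(m)
x=(.443,-.0925);p=wproj(o,c,[[*x,.07]])[0];i=1+np.argmin(np.hypot(*(ce[1:]-p).T))
print(p,ce[i],st[i,4],wsolve(o,c,ce[i],.023,.048,.07,x))
```

```text
[ 0.44366284 -0.0905136   0.22533916]
[321.94361391 222.92649647] [322.2549505  219.56229373] 2424 [ 0.44323665 -0.09202591]
```

In the tool's units: 0.187 m is 0.6233, 0.175 m is 0.5833.

Call:
drive_effector(offsets=[[0.085,-0.0033,0,0.1,0],[0.085,-0.0033,0,0.2167,0],[0.085,-0.0033,0,0.3333,0],[0.085,-0.0033,0,0.4333,0],[0.085,-0.0033,0,0.5167,0],[0.085,-0.0033,0,0.5833,0],[0.085,-0.0033,0,0.6233,0],[0.085,-0.0033,0,0.6233,0]])

```text
time: 23.78
tool_pos: [0.4419, -0.0918, 0.0359]
tool_rot: [-179.8, 0.0, 90.1]
force: [-0.5, -0.2, -1.2]
width: 0.0852
grip_force: 0.0
```

Call:
drive_effector(offsets=[[0.035,0,0,0,0],[0.035,0,0,0,0],[0.035,0,0,0,0],[0.035,0,0,0,0],[0.035,0,0,0,0],[0.035,0,0,0,0],[0.035,0,0,0,0]], grip_n=40)

```text
time: 24.37
tool_pos: [0.4435, -0.0922, 0.0393]
tool_rot: [179.9, -0.0, 90.0]
force: [-1.4, 0.4, 7.1]
width: 0.0451
grip_force: 39.7
```

Call:
drive_effector(offsets=[[0.035,0,0,-0.0333,0],[0.035,0,0,-0.1,0],[0.035,0,0,-0.2,0],[0.035,0,0,-0.3,0],[0.035,0,0,-0.4,0],[0.035,0,0,-0.5,0],[0.035,0,0,-0.5833,0],[0.035,0,0,-0.5833,0]])

```text
time: 25.03
tool_pos: [0.4446, -0.0928, 0.2183]
tool_rot: [179.6, -0.1, 90.0]
force: [0.1, 0.2, -0.5]
width: 0.0452
grip_force: 41.3
```

In the tool's units: 0.238 m is 0.7933, 0.215 m is 0.7167.

Call:
drive_effector(offsets=[[0.035,0.05,0.0067,0,0],[0.035,0.15,0.0167,0,0],[0.035,0.2667,0.03,0,0],[0.035,0.3833,0.0433,0,0],[0.035,0.5,0.0567,0,0],[0.035,0.6167,0.0667,0,0],[0.035,0.7167,0.0767,0,0],[0.035,0.7933,0.0833,0,0]])

```text
time: 25.7
tool_pos: [0.4674, 0.1482, 0.2137]
tool_rot: [180.0, -0.0, 90.1]
force: [-0.1, -0.6, -1.9]
width: 0.0449
grip_force: 41.3
```

Call:
drive_effector(offsets=[[0.035,0.03,0.0033,0,0],[0.035,0.03,0.0033,0,0],[0.035,0.03,0.0033,0,0],[0.035,0.03,0.0033,0,0],[0.035,0.03,0.0033,0,0]])

```text
time: 26.12
tool_pos: [0.4689, 0.1534, 0.2135]
tool_rot: [180.0, 0.0, 89.9]
force: [0.0, -0.8, -0.8]
width: 0.0452
grip_force: 41.3
```

Call:
drive_effector(offsets=[[0.035,0,0,0.0833,0],[0.035,0,0,0.1833,0],[0.035,0,0,0.2833,0],[0.035,0,0,0.3667,0],[0.035,0,0,0.4333,0],[0.035,0,0,0.4667,0],[0.035,0,0,0.4833,0],[0.035,0,0,0.4833,0]])

```text
time: 26.78
tool_pos: [0.4689, 0.154, 0.0681]
tool_rot: [-180.0, 0.0, 90.0]
force: [-0.3, 0.3, -1.0]
width: 0.0449
grip_force: 41.3
```

In the tool's units: 0.003 m is 0.01, 0.002 m is 0.0067.

Call:
drive_effector(offsets=[[0.035,0.0017,0,0.0033,0],[0.035,0.0017,0,0.0067,0],[0.035,0.0017,0,0.01,0],[0.035,0.0017,0,0.01,0],[0.035,0.0017,0,0.01,0]])

```text
time: 27.2
tool_pos: [0.469, 0.1552, 0.0657]
tool_rot: [180.0, -0.0, 90.0]
force: [0.4, -0.2, -1.4]
width: 0.045
grip_force: 41.3
```

In the tool's units: 0.0015 m is 0.005, 0.0007 m is 0.0023.

Call:
drive_effector(offsets=[[0.035,0,0,0.0023,0],[0.035,0,0,0.005,0],[0.035,0,0,0.005,0],[0.035,0,0,0.005,0]])

```text
time: 27.53
tool_pos: [0.4691, 0.1553, 0.0652]
tool_rot: [180.0, -0.1, 90.0]
force: [-11.0, -3.0, 35.3]
width: 0.0449
grip_force: 45.0
```

In the tool's units: -0.0012 m is -0.004, -0.0007 m is -0.0023.

Call:
drive_effector(offsets=[[0.035,0,0,-0.0023,0],[0.035,0,0,-0.004,0],[0.035,0,0,-0.004,0],[0.035,0,0,-0.004,0]])

```text
time: 27.87
tool_pos: [0.469, 0.1552, 0.0653]
tool_rot: [180.0, -0.0, 90.0]
force: [-2.9, -1.6, 9.6]
width: 0.0451
grip_force: 42.3
```

Contact is light again. I'll release, then rise and back away for a final look.

The manual's scale: shifts go in shares of 0.3 m and turns go in shares of 90 degrees. Converting my numbers, -0.08 m is -0.2667, -0.05 m is -0.1667.

Call:
drive_effector(offsets=[[0.05,0,0,0,0],[0.058,0,0,0,0],[0.066,0,0,0,0],[0.075,0,0,0,0],[0.085,0,0,0,0],[0.085,0,0,-0.0667,0],[0.085,0,0,-0.1667,0],[0.085,0,0,-0.2667,0]])

```text
time: 28.53
tool_pos: [0.4683, 0.1546, 0.1455]
tool_rot: [-179.9, 0.1, 90.0]
force: [0.4, 0.2, 0.9]
width: 0.0852
grip_force: 0.0
```

Call:
drive_effector(offsets=[[0.085,0,0,-0.1167,0],[0.085,0,0,-0.2333,0],[0.085,0,0,-0.3333,0],[0.085,-0.1,0,-0.3667,0],[0.085,-0.2167,0,-0.3667,0],[0.085,-0.3333,0,-0.3667,0],[0.085,-0.45,0,-0.3667,0],[0.085,-0.5667,0,-0.3667,0]])

```text
time: 29.2
tool_pos: [0.4684, -0.0164, 0.2552]
tool_rot: [180.0, -0.0, 90.0]
force: [1.3, 0.6, 0.7]
width: 0.0851
grip_force: 0.0
```

Call:
drive_effector(offsets=[[0.085,-0.1167,0,0,0],[0.085,-0.2333,0,0,0],[0.085,-0.2667,0,0,0],[0.085,-0.2667,0,0,0],[0.085,-0.2667,0,0,0],[0.085,-0.2667,0,0,0]])

```text
time: 29.7
tool_pos: [0.4689, -0.094, 0.2549]
tool_rot: [-180.0, -0.0, 90.0]
force: [-0.6, 0.3, -1.2]
width: 0.0848
grip_force: 0.0
```

Run:
```python
from h import *
c=camera('top')
n,l,st,ce=blue(c)
for x,r,h in(((.573,.240),.028,.116),((.5544,.051),.028,.116),((.6582,.1362),.023,.096),((.4692,.1548),.023,.096),((.444,-.2325),.034,.05)):
    p=proj(c,np.array([[*x,h]]))[0];b,A=blob(c,p);s,a=solve(c,b,r,h-.022,h);print(x,'->',s.round(4),A,round(a))
s=camera('scene')['frame'];cv2.imwrite('pics/end.png',np.hstack([cv2.resize(s[140:380,190:510],(400,300)),cv2.resize(c['frame'][150:350,130:397],(400,300))]))
```

```text
(0.573, 0.24) -> [0.5742 0.2407] 497 525
(0.5544, 0.051) -> [0.5544 0.0512] 444 495
(0.6582, 0.1362) -> [0.6582 0.1389] 306 339
(0.4692, 0.1548) -> [0.4689 0.1548] 302 343
(0.444, -0.2325) -> [ 0.444  -0.2355] 608 668
```

View pics/end.png

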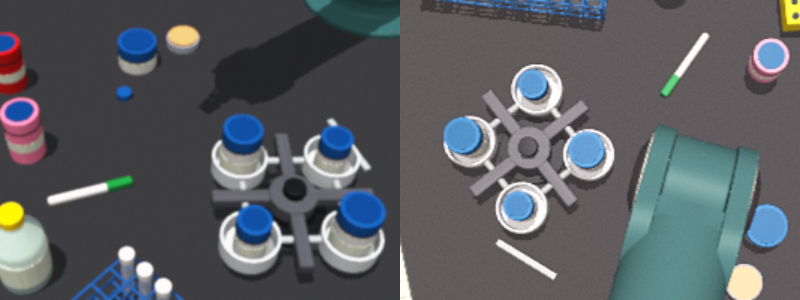

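All four bottles stand upright and within 3 mm of their bucket axes. In the right half, the talls at (463,135) and (587,151) face each other, as do the slims at (533,84) and (517,207). The squat is in place at (137,50) in the left half.

```bash
python3 -c "from workcell import *;print(sign_off())"
```

```text
the job is handed in; nothing more can be done
None
```

I loaded the rotor balanced and handed the job in at about 30 s: the tall bottles face each other, so do the slim ones, all four are upright within about 3 mm of their bucket axes, and the squat bottle was not touched (sign-off returned no verdict).

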